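# Make up the blue and the yellow kit

### The arm

A 7-joint arm with a two-finger parallel gripper is mounted at the origin on a cart in front of the work surface, level with it; the furniture and walls round the work are solid. World frame = base frame: x ahead of the robot, y to its left, z up, the work surface at z = 0. Lengths are in m, angles in rad, forces in N, time in s.
With the tool pointing down it reaches from about 0.425 to 0.925 m from the base axis. Payload 6.8 kg.
Tool frame: the origin (TCP) lies on the centre line of the jaws, within the pads' length; the fingertips stand 14 mm ahead of it and the grasp point (between the pads) lies 5 mm behind it; z points along the fingers, y is the line along which they close (so a half turn about z gives the same grasp; the last joint's range is limited). The gripper opens to 85 mm and grips with 20 to 120 N. Pads are 22 mm wide; open, the fingers measure 114 mm over their backs; the gripper's body (76 mm by 85 mm) begins 54 mm behind the grasp point. The pads swing forward as they close: fully open they stand 13 mm farther back than shut.
Start: joints at [1.064, 0.477, 0.022, 1.555, -0.011, 1.109, -0.083], TCP at [0.262, -0.622, 0.245] pointing down, gripper open.
Joint ranges: [-2.96, 2.96], [-0.34, 2.1], [-1.41, 1.46], [0.24, 2.44], [-1.37, 4.51], [0.17, 1.92], [-2.96, 2.96]. Speed limits (rad/s): [2.39, 2.39, 3.14, 3.14, 3.14, 3.14, 3.14].

### API

Orientations are given as a unit quaternion [w, x, y, z].
In Python, from station import bot gives the robot as it stands. The module is installed in compiled form; this text tells all that it offers.
- The arm moves only by the tool drive_tool, never from a script. Its argument "commands" is a list of rows, each an object with "hand": the opening, from 0 (shut) to 1 (fully open); "translation": the shift along the world's x, y, z in mm, a list of three; "angular": the turn, a rotation vector about the world's x, y, z in rad, a list of three. In form: [{"hand": hand, "translation": [tx, ty, tz], "angular": [ax, ay, az]}, ...]. A call has 1 to 12 rows; each row is the pose to reach, as a shift and turn from the pose commanded when the call began; what a row does not reach only later rows make up. A row lasts 1/8 s, in which the tool goes at most 62.5 mm and 10.7 degrees, less where a joint would pass 70% of its speed; a pose out of reach is approached as far as the arm can. A call with a gripper value outside its range is refused whole. The fingers move at their own pace and stop on an object; "force" is the grip in N (left out, the last holds). Time passes only in rows, so rows that repeat a pose let the fingers close. It gives the time, the measured TCP pose, the force, the opening and the grip force at its end, in the units of the state.
- bot.get_obs(): the state, without advancing time (a new reading comes with each control period).
- bot.read_camera(name): name is "scene" or "side" or "wrist"; returns the picture (384x512x3 uint8, red, green, blue); there is no depth.
- bot.camera_model(name): a dict with "fx", "fy", "cx", "cy" (pixels), "view" (4x4, takes a point from world to camera coordinates). Camera axes: x right, y up, looking along -z (the intrinsics and any distortion apply to the point x, -y, -z); pixel columns grow to the right and rows downward; lengths in m; the calibration is good to about 2 mm. A picture is of the moment at which its call begins: read the wrist's pose just before it. camera_model takes no time and is no camera call; for the wrist camera it gives the pose at the moment of the call.
- bot.hand_in(): hands the job in; it is judged then, once.
Trained networks look in the newest picture that a camera, given by its name, has taken for a name from the list of things; names that differ only in an ending like _2 or _b are one class to them, and where a whole thing is asked for, a point or a joint stands for the part that bears it (a point fixed in the world has none). Each returns a list of dicts, best first, with "score" (0 to 1); they miss things now and then, are a little off and sometimes report something else, mostly with a low value. They report only what shows in the picture. A call takes as long as a camera call.
- bot.find_in(camera, query): "position" ([column, row] in pixels, amid what is visible of it).
- bot.outline_of(camera, query): "pixels" (384x512 bool, what is visible of it) and "position" ([column, row] in pixels, amid what is visible of it).
The state is a dict: "t": time; "q": joint angles; "joint_vel": joint speeds; "joint_torque": joint torques, N m; "eef_pos": TCP position; "tool_rot": TCP orientation; "contact_force": force on the tool from outside, world axes, zero at the start; "torque": the same for the moment, N m; "gripper_width": opening from 0.0 (shut) to 1.0 (fully open); "grasp_force": force on a finger pad.
Only numpy, scipy, OpenCV 4.12 (cv2) and the standard library are available. Lean on these libraries where they do the work, as an engineer would, in place of code of your own. Each camera call takes 0.05 s, during which the arm holds its last target. There are 200 camera calls.

### The job

Make up two kits from the stock standing along the front of the worktop: the blue block gets the blue-capped vial and the brass-coloured weight, the yellow block gets the black-capped vial and the red-brown rubber stopper. In each block stand the vial upright in the round recess and the other item upright in the square recess, down on the recess floor. Leave the white-capped vial and the grey weight where they stand.

Things in the scene. Friction and masses are not known exactly. Their poses are not given: they have to be found in the camera images.
- blue_kit: Blue plastic kit block, fixed: foot 74 x 134 x 4 mm, body 68 (x) x 128 (y) mm, top at 16 mm. Two recesses in its top, both with a dark floor at height 8 mm: a round one of 50 mm diameter centred at x 0, y +30 mm and a square one, 50 x 50 mm, at x 0, y -30 mm. Origin: centre of the underside; z up, y along its length from the square to the round recess.
- yellow_kit: Yellow plastic kit block, fixed: foot 74 x 134 x 4 mm, body 68 (x) x 128 (y) mm, top at 16 mm. Two recesses in its top, both with a dark floor at height 8 mm: a round one of 50 mm diameter centred at x 0, y +30 mm and a square one, 50 x 50 mm, at x 0, y -30 mm. Origin: centre of the underside; z up, y along its length from the square to the round recess.
- blue_vial: Small sample vial of clear plastic with a dark blue screw cap, standing upright: 25 mm diameter, 63 mm high (clear body to 50 mm, cap 20 mm across above), about 25 g. Origin: centre of its underside; z up. For the blue kit.
- black_vial: Small sample vial of clear plastic with a black screw cap, standing upright: 25 mm diameter, 63 mm high (clear body to 50 mm, cap 20 mm across above), about 25 g. Origin: centre of its underside; z up. For the yellow kit.
- white_vial: Small sample vial of clear plastic with a white screw cap, standing upright: 25 mm diameter, 63 mm high (clear body to 50 mm, cap 20 mm across above), about 25 g. Origin: centre of its underside; z up. Not wanted: stays where it is.
- brass_weight: Brass-coloured cylindrical calibration weight with a knob on top: 32 mm diameter, 46 mm high, 0.2 kg; gripping it anywhere across its axis between 10 and 40 mm height works as on a 32 mm cylinder. Origin: centre of its underside; z up. For the blue kit.
- grey_weight: Grey calibration weight of the same shape, smaller: 26 mm diameter, 36 mm high, 0.1 kg. Origin: centre of its underside; z up. Not wanted: stays where it is.
- rubber_stopper: Red-brown tapered rubber stopper standing on its narrow end: 31 mm diameter at the top, 26 mm high, 12 g. Origin: centre of its underside; z up. For the yellow kit.

How it is judged:
By the outcome, as a careful person would: the job done as asked, in the order asked, and still so for the second after the job is handed in, with the robot touching nothing.
It also fails if it takes over 90 s, if anything falls off the work surface, if the arm or the gripper's body presses on something with over 40 N, if the wrist force passes 120 N, or if a joint passes its speed limit or range.

## Working session

There is one attempt and no reset: what is moved stays moved. The work goes in short steps, Python scripts to look and compute and a tool call to move; the robot and the scene stay as the last step left them, time stands still between calls to the robot, and variables do not carry over. Pictures are saved under pics/ and viewed, at most 14 in all, crops included, and the job is handed in when it is done.

Besides the shell and the picture viewer there is one more tool, called after "Call:" as name([rows], argument=value, ...), one row to a line, values as JSON. drive_tool: Moves the arm, as the interface text tells. Its arguments: {"type":"object","properties":{"commands":{"type":"array","items":{"type":"object","properties":{"hand":{"type":"number"},"translation":{"type":"array","items":{"type":"number"}},"angular":{"type":"array","items":{"type":"number"}}}}},"force":{"type":"number"}},"required":["commands"]}

```bash
mkdir -p pics
python3 - <<'E'
from station import bot
import cv2
o=bot.get_obs();print({k:o[k] for k in('t','eef_pos','tool_rot','contact_force','gripper_width')})
for n in('scene','side'):
    im=bot.read_camera(n);cv2.imwrite(f'pics/{n}0.png',im[:,:,::-1])
    m=bot.camera_model(n);print(n,m)
    for q in 'blue_kit yellow_kit blue_vial black_vial white_vial brass_weight grey_weight rubber_stopper'.split():
        print(q,[(round(d['score'],2),[round(float(x)) for x in d['position']]) for d in bot.find_in(n,q)[:3]])
E
```

```text
{'t': 0.0, 'eef_pos': array([ 0.26187353, -0.62150692,  0.24429105]), 'tool_rot': array([-8.97356585e-04,  9.80185525e-01,  1.98079469e-01, -2.34881138e-04]), 'contact_force': array([ 0.08859379, -0.21292583,  0.63865214]), 'gripper_width': 1.0009598668444177}
scene {'fx': 383.8762105477676, 'fy': 383.8762105477676, 'cx': 249.85062477719762, 'cy': 191.9479502303976, 'view': array([[ 0.75326485, -0.65771351, -0.00223719, -0.3972427 ],
       [ 0.35427542,  0.40287334,  0.84390876, -0.21386647],
       [-0.55414889, -0.63647939,  0.53648205, -0.66773678],
       [ 0.        ,  0.        ,  0.        ,  1.        ]])}
blue_kit [(0.91, [373, 243])]
yellow_kit [(0.59, [293, 214])]
blue_vial [(0.84, [328, 274])]
black_vial [(0.7, [244, 220]), (0.64, [186, 175])]
white_vial [(0.66, [245, 218]), (0.35, [293, 212])]
brass_weight [(0.67, [207, 198])]
grey_weight [(0.47, [158, 168])]
rubber_stopper [(0.52, [274, 250])]
side {'fx': 477.78297341973877, 'fy': 477.78297341973877, 'cx': 258.51477021261053, 'cy': 197.0243608524613, 'view': array([[-0.910333  , -0.413787  ,  0.00861119,  0.48613815],
       [ 0.2374987 , -0.50523228,  0.82965939, -0.1563918 ],
       [-0.33895162,  0.75731147,  0.55820349, -0.89358662],
       [ 0.        ,  0.        ,  0.        ,  1.        ]])}
blue_kit [(0.75, [279, 143])]
yellow_kit []
blue_vial []
black_vial [(0.65, [262, 251])]
white_vial [(0.73, [305, 192])]
brass_weight [(0.57, [284, 227])]
grey_weight [(0.68, [244, 301])]
rubber_stopper [(0.5, [326, 177])]
```

View pics/scene0.png

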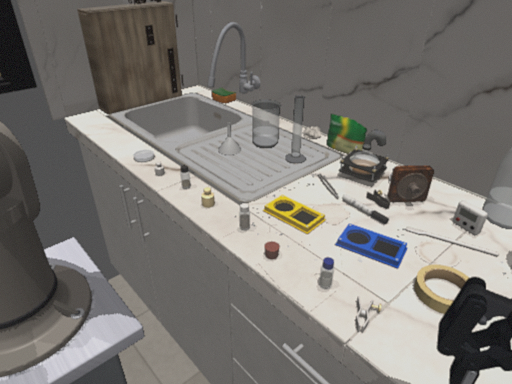

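View pics/side0.png

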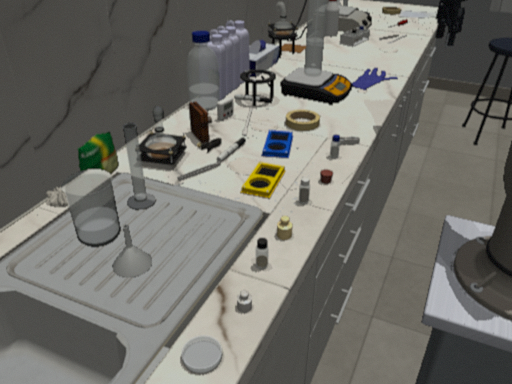

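The two views agree on the order along the front edge, left to right: grey weight (scene 158,168), black vial (186,175), brass weight (207,198), white vial (245,217), stopper (272,250) and blue vial (328,272). The yellow block is at (293,214) and the blue one at (373,243). Some network hits are wrong: "black_vial" at (244,220) is actually the white vial.

```bash
cat > h.py <<'E'
import numpy as np, cv2
from station import bot
def ray(m,uv):
    V=m['view'];R=V[:3,:3];c=-R.T@V[:3,3]
    d=R.T@np.array([(uv[0]-m['cx'])/m['fx'],-(uv[1]-m['cy'])/m['fy'],-1.]);return c,d/np.linalg.norm(d)
def tri(obs):
    A=np.zeros((3,3));b=np.zeros(3);rs=[ray(*o) for o in obs]
    for c,d in rs:
        P=np.eye(3)-np.outer(d,d);A+=P;b+=P@c
    p=np.linalg.solve(A,b);return p,[np.linalg.norm((np.eye(3)-np.outer(d,d))@(p-c))*1e3 for c,d in rs]
def onz(m,uv,z):
    c,d=ray(m,uv);return c+d*(z-c[2])/d[2]
def proj(m,p):
    q=m['view']@np.append(p,1);return np.array([m['cx']+m['fx']*q[0]/-q[2],m['cy']-m['fy']*q[1]/-q[2]])
E
cat > m.py <<'E'
from h import *
app={'scene':dict(grey_weight=(158,168),black_vial=(186,175),brass_weight=(207,198),white_vial=(245,217),rubber_stopper=(272,250),blue_vial=(328,272)),
'side':dict(grey_weight=(244,301),black_vial=(262,252),brass_weight=(285,227),white_vial=(305,190),rubber_stopper=(326,177),blue_vial=(336,146))}
M={n:bot.camera_model(n) for n in app};C={}
for n in app:
    im=bot.read_camera(n)
    for q,a in app[n].items():
        for d in bot.outline_of(n,q):
            if np.hypot(*(np.array(d['position'])-a))<12:
                x,y,w,h=cv2.boundingRect(d['pixels'].astype(np.uint8))
                C[n,q]=np.array([x+(w-1)/2,y+(h-1)/2]);print(n,q,x,y,w,h,round(d['score'],2));break
    hsv=cv2.cvtColor(im,cv2.COLOR_RGB2HSV)
    for q,lo,hi,a in(('blue_kit',(100,150,60),(125,255,255),{'scene':(372,244),'side':(278,143)}),('yellow_kit',(20,170,100),(35,255,255),{'scene':(293,213),'side':(263,179)})):
        k=cv2.inRange(hsv,lo,hi);k=cv2.morphologyEx(k,cv2.MORPH_CLOSE,np.ones((3,3)))
        cs,hr=cv2.findContours(k,cv2.RETR_CCOMP,cv2.CHAIN_APPROX_NONE)
        i=min((i for i in range(len(cs)) if hr[0][i][3]<0 and len(cs[i])>40),key=lambda i:np.hypot(*(cs[i].reshape(-1,2).mean(0)-a[n])))
        print(n,q,'outer',cv2.boundingRect(cs[i]))
        for j in range(len(cs)):
            if hr[0][j][3]==i and cv2.contourArea(cs[j])>30:
                mo=cv2.moments(cs[j]);c=np.array([mo['m10'],mo['m01']])/mo['m00']
                print('  hole',c.round(1),cv2.contourArea(cs[j]),'world@16mm rim approx',onz(M[n],c,.014).round(4))
for q in app['scene']:
    if ('scene',q) in C and ('side',q) in C:
        p,e=tri([(M[n],C[n,q]) for n in app]);print(q,p.round(4),np.round(e,1))
    else: print(q,'missing',[onz(M[n],app[n][q],.03).round(3) for n in app])
E
python3 m.py
```

```text
scene grey_weight 155 162 9 14 0.64
scene black_vial 180 165 10 23 0.55
scene brass_weight 201 187 13 20 0.68
scene white_vial 239 203 11 26 0.55
scene blue_vial 318 257 16 32 0.66
scene blue_kit outer (336, 225, 71, 43)
  hole [385.7 246.8] 360.5 world@16mm rim approx [ 0.6183 -0.3244  0.014 ]
  hole [357.8 236.5] 296.5 world@16mm rim approx [ 0.6028 -0.2663  0.014 ]
scene yellow_kit outer (264, 197, 61, 36)
  hole [306.6 227.9] 36.5 world@16mm rim approx [ 0.5429 -0.1735  0.014 ]
  hole [304.  215.7] 285.5 world@16mm rim approx [ 0.5729 -0.1388  0.014 ]
  hole [283.9 205.7] 195.5 world@16mm rim approx [ 0.5672 -0.0792  0.014 ]
side grey_weight 237 290 15 22 0.49
side black_vial 254 238 15 32 0.57
side brass_weight 276 216 16 26 0.7
side white_vial 299 178 11 27 0.73
side rubber_stopper 320 170 13 15 0.56
side blue_vial 330 135 10 24 0.62
side blue_kit outer (263, 131, 29, 26)
  hole [276.1 146.5] 76.0 world@16mm rim approx [ 0.606  -0.2737  0.014 ]
  hole [279.  136.6] 94.0 world@16mm rim approx [ 0.6215 -0.3318  0.014 ]
side yellow_kit outer (241, 163, 44, 35)
  hole [259.5 182.8] 161.5 world@16mm rim approx [ 0.5706 -0.0857  0.014 ]
  hole [268.2 170.8] 175.0 world@16mm rim approx [ 0.5739 -0.146   0.014 ]
grey_weight [0.4339 0.2778 0.0179] [1.8 1.8]
black_vial [0.4503 0.1705 0.034 ] [1.7 1.7]
brass_weight [0.4466 0.0665 0.022 ] [1.3 1.3]
white_vial [ 0.4518 -0.0674  0.0341] [0.5 0.5]
rubber_stopper missing [array([ 0.421, -0.189,  0.03 ]), array([ 0.428, -0.154,  0.03 ])]
blue_vial [ 0.4507 -0.3017  0.0341] [1.9 1.9]
```

Call:
drive_tool([
  {"hand":1,"translation":[240,320,60],"angular":[0,0,1.4]},
  {"hand":1,"translation":[240,320,60],"angular":[0,0,1.4]},
  {"hand":1,"translation":[240,320,60],"angular":[0,0,1.4]},
  {"hand":1,"translation":[240,320,60],"angular":[0,0,1.4]},
  {"hand":1,"translation":[240,320,60],"angular":[0,0,1.4]},
  {"hand":1,"translation":[240,320,60],"angular":[0,0,1.4]},
  {"hand":1,"translation":[240,320,60],"angular":[0,0,1.4]},
  {"hand":1,"translation":[240,320,60],"angular":[0,0,1.4]},
  {"hand":1,"translation":[240,320,60],"angular":[0,0,1.4]},
  {"hand":1,"translation":[240,320,60],"angular":[0,0,1.4]},
  {"hand":1,"translation":[240,320,60],"angular":[0,0,1.4]},
  {"hand":1,"translation":[240,320,60],"angular":[0,0,1.4]},
])

```text
t: 3.1
eef_pos: [0.5019, -0.3024, 0.3053]
tool_rot: [0.0, 0.623, 0.783, -0.0]
contact_force: [-0.3, -0.2, 0.8]
gripper_width: 1.0
grasp_force: 0.0
```

Run:
```python
from h import *
m=bot.camera_model('wrist');im=bot.read_camera('wrist');cv2.imwrite('pics/w1.png',im[:,:,::-1])
o=bot.get_obs();print(o['t'],o['eef_pos'],o['tool_rot'],o['q'].round(2));print(m)
for q in 'blue_kit yellow_kit blue_vial brass_weight rubber_stopper'.split():
    print(q,[(round(d['score'],2),[round(float(x)) for x in d['position']]) for d in bot.find_in('wrist',q)[:3]])
```

```text
3.15 [ 0.50197103 -0.30224408  0.30527014] [-3.75416180e-05  6.22399389e-01  7.82699814e-01 -2.75583383e-05] [ 0.74  0.31 -0.39  1.68  0.12  1.18  0.55]
{'fx': 286.66367221457733, 'fy': 286.66367221457733, 'cx': 259.11567795189006, 'cy': 193.26921537826524, 'view': array([[ 9.74394439e-01,  2.24845452e-01,  1.16730445e-05,
        -4.20325276e-01],
       [-2.14620499e-01,  9.30098869e-01, -2.98084109e-01,
         4.44782554e-01],
       [-6.70337132e-02,  2.90448993e-01,  9.54539608e-01,
        -3.14826091e-01],
       [ 0.00000000e+00,  0.00000000e+00,  0.00000000e+00,
         1.00000000e+00]])}
blue_kit [(0.92, [333, 168])]
yellow_kit [(0.81, [339, 39])]
blue_vial [(0.65, [224, 149])]
brass_weight []
rubber_stopper [(0.78, [232, 56])]
```

View pics/w1.png

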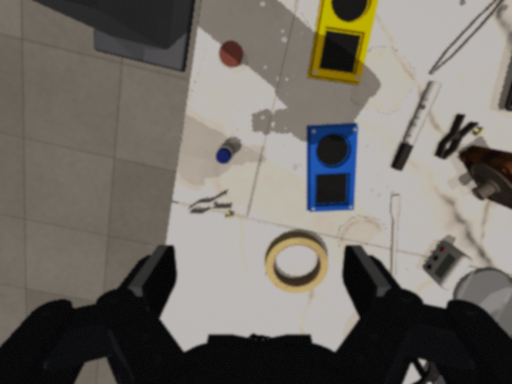

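The wrist view shows the blue block at (333,168), with its round recess at (333,150) and square one at (332,189). The blue cap is at (223,155), the stopper at (231,53), and the yellow block runs off the top edge. I'll triangulate these against the fixed cameras.

```bash
cat > holes.py <<'E'
from h import *
def holes(im,colour,near):
    hsv=cv2.cvtColor(im,cv2.COLOR_RGB2HSV)
    lo,hi=dict(blue=((100,150,50),(125,255,255)),yellow=((20,150,80),(35,255,255)))[colour]
    k=cv2.inRange(hsv,lo,hi)
    cs,hr=cv2.findContours(k,cv2.RETR_CCOMP,cv2.CHAIN_APPROX_NONE);out=[]
    for j in range(len(cs)):
        a=cv2.contourArea(cs[j])
        if hr[0][j][3]>=0 and a>60 and np.hypot(*(cs[j].reshape(-1,2).mean(0)-near))<60:
            mo=cv2.moments(cs[j]);w,h=cv2.minAreaRect(cs[j])[1]
            out.append((a,a/(w*h),np.array([mo['m10'],mo['m01']])/mo['m00']))
    return out
E
python3 - <<'E'
from holes import *
im=bot.read_camera('wrist');m=bot.camera_model('wrist')
S=bot.camera_model('scene');D=bot.camera_model('side')
for c,n in(('blue',(333,168)),('yellow',(345,30))):
    for a,f,p in holes(im,c,n):print(c,a,round(f,2),p.round(1),onz(m,p,.012).round(4),onz(m,p,.008).round(4))
w=[p for a,f,p in sorted(holes(im,'blue',(333,168)),key=lambda t:t[2][1])]
for u,s,d in zip(w,[(357.8,236.5),(385.7,246.8)],[(276.1,146.5),(279,136.6)]):
    print('tri',*[np.round(x,4) for x in tri([(m,u),(S,s),(D,d)])])
for q in('blue_vial','rubber_stopper'):
    for d in bot.outline_of('wrist',q)[:1]:
        x,y,w_,h_=cv2.boundingRect(d['pixels'].astype(np.uint8));print(q,x,y,w_,h_,d['position'],d['score'])
        for z in(.013,.03,.034):print(z,onz(m,(x+w_/2-.5,y+h_/2-.5),z).round(4))
hsv=cv2.cvtColor(im,cv2.COLOR_RGB2HSV);k=cv2.inRange(hsv,(105,120,20),(130,255,255))
n,l,st,ce=cv2.connectedComponentsWithStats(k)
for i in range(1,n):
    if st[i,4]>40 and np.hypot(*(ce[i]-(224,153)))<15:print('cap',ce[i],st[i],onz(m,ce[i],.058).round(4))
E
```

```text
blue 827.0 0.89 [330.6 188.3] [ 0.6186 -0.3231  0.012 ] [ 0.6198 -0.324   0.008 ]
blue 745.0 0.79 [331.6 149.3] [ 0.6021 -0.2656  0.012 ] [ 0.6033 -0.266   0.008 ]
yellow 1339.0 0.93 [339.1  52. ] [ 0.5731 -0.1392  0.012 ] [ 0.5739 -0.1384  0.008 ]
tri [ 0.6018 -0.2663  0.0165] [1.3989 1.4553 2.005 ]
tri [ 0.6177 -0.3239  0.0162] [1.7619 1.7743 2.0593]
blue_vial 216 142 20 22 [222.5, 150.5] 0.6
0.013 [ 0.4514 -0.3053  0.013 ]
0.03 [ 0.4527 -0.3021  0.03  ]
0.034 [ 0.453  -0.3014  0.034 ]
rubber_stopper 219 41 24 26 [232.5, 52.7] 0.87
0.013 [ 0.4325 -0.1738  0.013 ]
0.03 [ 0.4346 -0.176   0.03  ]
0.034 [ 0.4351 -0.1765  0.034 ]
cap [222.96212121 155.32575758] [217 149  13  13 132] [ 0.4523 -0.3013  0.058 ]
```

Call:
drive_tool([
  {"hand":1,"translation":[-50,1,-60],"angular":[0,0,0.05]},
  {"hand":1,"translation":[-50,1,-120],"angular":[0,0,0.05]},
  {"hand":1,"translation":[-50,1,-170],"angular":[0,0,0.05]},
  {"hand":1,"translation":[-50,1,-210],"angular":[0,0,0.05]},
  {"hand":1,"translation":[-50,1,-240],"angular":[0,0,0.05]},
  {"hand":1,"translation":[-50,1,-260],"angular":[0,0,0.05]},
  {"hand":1,"translation":[-50,1,-274],"angular":[0,0,0.05]},
  {"hand":1,"translation":[-50,1,-274],"angular":[0,0,0.05]},
  {"hand":1,"translation":[-50,1,-274],"angular":[0,0,0.05]},
], force=25)

```text
t: 4.68
eef_pos: [0.4527, -0.3013, 0.0321]
tool_rot: [0.001, 0.602, 0.798, 0.0]
contact_force: [0.5, 0.1, 0.5]
gripper_width: 0.999
grasp_force: 0.0
```

Run:
```python
from h import *
im=bot.read_camera('wrist');cv2.imwrite('pics/w2.png',im[:,:,::-1])
```

```text
(no output)
```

View pics/w2.png

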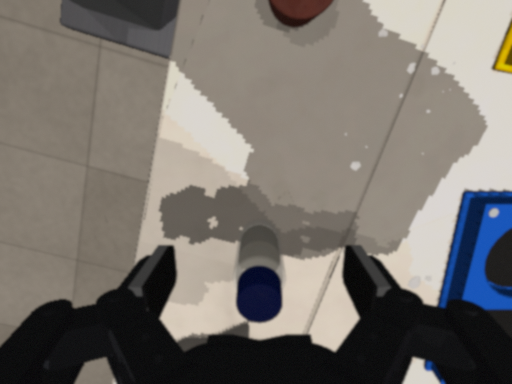

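The vial's cap at (259,293) is midway between the fingers at (155,280) and (365,280), so I'll close and lift.

Call:
drive_tool([
  {"hand":0,"translation":[0,0,0],"angular":[0,0,0]},
  {"hand":0,"translation":[0,0,0],"angular":[0,0,0]},
  {"hand":0,"translation":[0,0,0],"angular":[0,0,0]},
  {"hand":0,"translation":[0,0,0],"angular":[0,0,0]},
  {"hand":0,"translation":[0,0,0],"angular":[0,0,0]},
  {"hand":0,"translation":[0,0,0],"angular":[0,0,0]},
  {"hand":0,"translation":[0,0,0],"angular":[0,0,0]},
  {"hand":0,"translation":[0,0,20],"angular":[0,0,0]},
  {"hand":0,"translation":[0,0,60],"angular":[0,0,0]},
  {"hand":0,"translation":[0,0,100],"angular":[0,0,0]},
  {"hand":0,"translation":[0,0,100],"angular":[0,0,0]},
])

```text
t: 6.1
eef_pos: [0.454, -0.302, 0.134]
tool_rot: [0.003, 0.602, 0.798, 0.0]
contact_force: [-0.5, -0.1, 0.3]
gripper_width: 0.279
grasp_force: 24.8
```

Run:
```python
from h import *
im=bot.read_camera('wrist');cv2.imwrite('pics/w3.png',im[:,:,::-1]);print(bot.get_obs()['eef_pos'])
```

```text
[ 0.45273869 -0.30146475  0.132204  ]
```

View pics/w3.png

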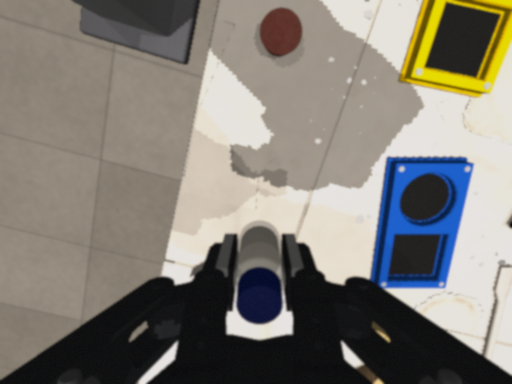

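The blue vial is held upright between the pads, and the blue block's round recess is clear at (427,197). I'll carry it over and lower it.

Call:
drive_tool([
  {"hand":0,"translation":[55,13,0],"angular":[0,0,0]},
  {"hand":0,"translation":[110,26,0],"angular":[0,0,0]},
  {"hand":0,"translation":[149,35,0],"angular":[0,0,0]},
  {"hand":0,"translation":[149,35,0],"angular":[0,0,0]},
  {"hand":0,"translation":[149,35,-30],"angular":[0,0,0]},
  {"hand":0,"translation":[149,35,-60],"angular":[0,0,0]},
  {"hand":0,"translation":[149,35,-80],"angular":[0,0,0]},
  {"hand":0,"translation":[149,35,-88],"angular":[0,0,0]},
  {"hand":0,"translation":[149,35,-91],"angular":[0,0,0]},
  {"hand":0,"translation":[149,35,-92],"angular":[0,0,0]},
  {"hand":0,"translation":[149,35,-92],"angular":[0,0,0]},
])

```text
t: 7.52
eef_pos: [0.6017, -0.2662, 0.0401]
tool_rot: [0.001, 0.602, 0.798, 0.0]
contact_force: [0.1, 0.4, 0.1]
gripper_width: 0.277
grasp_force: 24.8
```

Run:
```python
from h import *
im=bot.read_camera('wrist');cv2.imwrite('pics/w4.png',im[:,:,::-1]);o=bot.get_obs();print(o['eef_pos'],o['contact_force'])
```

```text
[ 0.60159377 -0.26623765  0.04008878] [ 0.36925337 -0.42201247 -0.71833431]
```

View pics/w4.png

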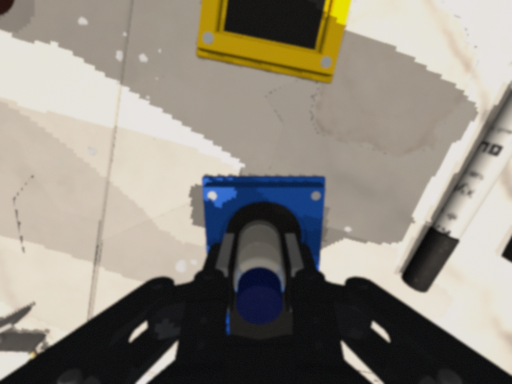

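The vial stands in the round recess around (258,240) with even clearance. I'll release it, lift away, and go on to look at the brass weight and the yellow block.

Call:
drive_tool([
  {"hand":0,"translation":[0,0,-1],"angular":[0,0,0]},
  {"hand":0.4,"translation":[0,0,-1],"angular":[0,0,0]},
  {"hand":0.7,"translation":[0,0,-1],"angular":[0,0,0]},
  {"hand":0.8,"translation":[0,0,-1],"angular":[0,0,0]},
  {"hand":0.8,"translation":[0,0,20],"angular":[0,0,0]},
  {"hand":0.8,"translation":[0,0,60],"angular":[0,0,0]},
  {"hand":0.8,"translation":[0,0,120],"angular":[0,0,0]},
  {"hand":1,"translation":[-20,50,160],"angular":[0,0,0]},
  {"hand":1,"translation":[-40,100,190],"angular":[0,0,0]},
  {"hand":1,"translation":[-60,150,215],"angular":[0,0,0]},
  {"hand":1,"translation":[-80,200,240],"angular":[0,0,0]},
  {"hand":1,"translation":[-100,245,240],"angular":[0,0,0]},
])

```text
t: 9.07
eef_pos: [0.5016, -0.0186, 0.2831]
tool_rot: [0.003, 0.602, 0.799, 0.002]
contact_force: [0.9, -0.1, -1.4]
gripper_width: 1.001
grasp_force: 0.0
```

Call:
drive_tool([
  {"hand":1,"translation":[0,0,0],"angular":[0,0,0]},
  {"hand":1,"translation":[0,0,0],"angular":[0,0,0]},
])

```text
t: 9.32
eef_pos: [0.5013, -0.0216, 0.2803]
tool_rot: [0.001, 0.602, 0.798, 0.0]
contact_force: [0.9, -0.1, 0.3]
gripper_width: 1.0
grasp_force: 0.0
```

Run:
```python
from h import *
S=bot.camera_model('scene');D=bot.camera_model('side')
m=bot.camera_model('wrist');im=bot.read_camera('wrist');cv2.imwrite('pics/w5.png',im[:,:,::-1])
o=bot.get_obs();print(o['t'],o['eef_pos'],o['tool_rot'])
for q,h,s,d in(('brass_weight',.023,(207,196.5),(283.5,228.5)),('black_vial',.0315,(184.5,176),(261,253.5)),('white_vial',.0315,(244,215.5),(304,191)),('yellow_kit',.01,0,0)):
    for r in bot.outline_of('wrist',q)[:2]:
        x,y,w,hh=cv2.boundingRect(r['pixels'].astype(np.uint8));p=(x+w/2-.5,y+hh/2-.5)
        print(q,x,y,w,hh,round(r['score'],2),onz(m,p,h).round(4))
        if s:print('  tri',*[np.round(v,4) for v in tri([(m,p),(S,s),(D,d)])])
```

```text
9.375 [ 0.50144799 -0.02219035  0.27990611] [5.25982589e-04 6.02910448e-01 7.97808696e-01 7.39697630e-07]
brass_weight 225 72 26 27 0.85 [0.4476 0.066  0.023 ]
  tri [0.4469 0.0663 0.0218] [0.6121 1.5855 1.0815]
black_vial 254 0 20 11 0.68 [0.4552 0.1567 0.0315]
  tri [0.4522 0.1637 0.0315] [7.3968 7.3045 2.721 ]
white_vial 206 173 22 26 0.8 [ 0.4532 -0.0665  0.0315]
  tri [ 0.4525 -0.0666  0.0337] [1.152  0.7699 1.089 ]
yellow_kit 257 181 65 89 0.81 [ 0.5711 -0.1036  0.01  ]
```

View pics/w5.png

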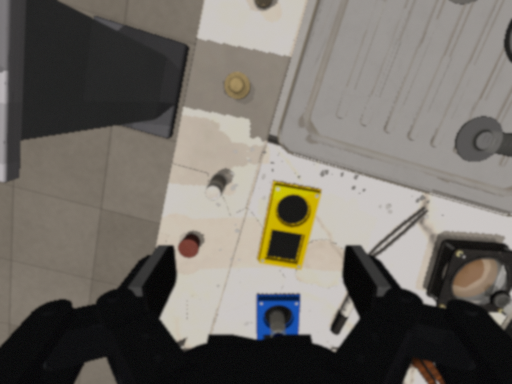

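The brass weight is at (237,85) with the sink rim about 60 mm to its right, so I'll approach with the fingers only partly open. The yellow block's round recess is at (293,209) and the square one at (285,246). The stopper is at (190,244), and the blue vial stands in its block at (278,320).

Run:
```python
from holes import *
S=bot.camera_model('scene');D=bot.camera_model('side')
im=bot.read_camera('wrist');m=bot.camera_model('wrist')
h=sorted(holes(im,'yellow',(289,225)),key=lambda t:t[2][1])
for (a,f,p),s,d in zip(h,[(283.9,205.7),(304,215.7)],[(259.5,182.8),(268.2,170.8)]):
    print(a,round(f,2),p.round(1),onz(m,p,.012).round(4),*[np.round(v,4) for v in tri([(m,p),(S,s),(D,d)])])
for r in bot.outline_of('wrist','rubber_stopper')[:1]:
    x,y,w,hh=cv2.boundingRect(r['pixels'].astype(np.uint8));p=(x+w/2-.5,y+hh/2-.5)
    print(x,y,w,hh,onz(m,p,.015).round(4),*[np.round(v,4) for v in tri([(m,p),(D,(326,177))])])
```

```text
688.0 0.78 [292.7 209.1] [ 0.5672 -0.0768  0.012 ] [ 0.567  -0.0784  0.0158] [2.6813 1.9353 2.867 ]
768.5 0.89 [284.3 245.1] [ 0.5729 -0.1363  0.012 ] [ 0.5719 -0.1381  0.0157] [3.2963 1.6237 2.9402]
179 234 22 25 [ 0.4341 -0.1755  0.015 ] [ 0.4337 -0.1751  0.0163] [0.548 0.548]
```

Call:
drive_tool([
  {"hand":0.7,"translation":[-25,44,-20],"angular":[0,0,0]},
  {"hand":0.7,"translation":[-54,88,-50],"angular":[0,0,0]},
  {"hand":0.7,"translation":[-54,88,-100],"angular":[0,0,0]},
  {"hand":0.7,"translation":[-54,88,-150],"angular":[0,0,0]},
  {"hand":0.7,"translation":[-54,88,-190],"angular":[0,0,0]},
  {"hand":0.7,"translation":[-54,88,-220],"angular":[0,0,0]},
  {"hand":0.7,"translation":[-54,88,-240],"angular":[0,0,0]},
  {"hand":0.7,"translation":[-54,88,-252],"angular":[0,0,0]},
  {"hand":0.7,"translation":[-54,88,-252],"angular":[0,0,0]},
  {"hand":0.7,"translation":[-54,88,-252],"angular":[0,0,0]},
], force=50)

```text
t: 10.92
eef_pos: [0.4477, 0.0671, 0.0279]
tool_rot: [0.0, 0.602, 0.798, 0.0]
contact_force: [-0.3, -0.1, -0.2]
gripper_width: 0.699
grasp_force: 0.0
```

Call:
drive_tool([
  {"hand":0,"translation":[0,0,0],"angular":[0,0,0]},
  {"hand":0,"translation":[0,0,0],"angular":[0,0,0]},
  {"hand":0,"translation":[0,0,0],"angular":[0,0,0]},
  {"hand":0,"translation":[0,0,0],"angular":[0,0,0]},
  {"hand":0,"translation":[0,0,0],"angular":[0,0,0]},
  {"hand":0,"translation":[0,0,0],"angular":[0,0,0]},
  {"hand":0,"translation":[0,0,10],"angular":[0,0,0]},
  {"hand":0,"translation":[0,0,40],"angular":[0,0,0]},
  {"hand":0,"translation":[0,0,90],"angular":[0,0,0]},
  {"hand":0,"translation":[0,0,130],"angular":[0,0,0]},
  {"hand":0,"translation":[0,0,130],"angular":[0,0,0]},
])

```text
t: 12.3
eef_pos: [0.449, 0.0673, 0.1605]
tool_rot: [0.002, 0.603, 0.798, 0.002]
contact_force: [0.8, 0.2, -3.5]
gripper_width: 0.351
grasp_force: 50.1
```

Run:
```python
from h import *
im=bot.read_camera('wrist');cv2.imwrite('pics/w6.png',im[:,:,::-1]);o=bot.get_obs();print(o['eef_pos'],o['contact_force'])
```

```text
[0.44775176 0.06680146 0.15857415] [ 0.08111687  0.16036734 -2.81976199]
```

View pics/w6.png

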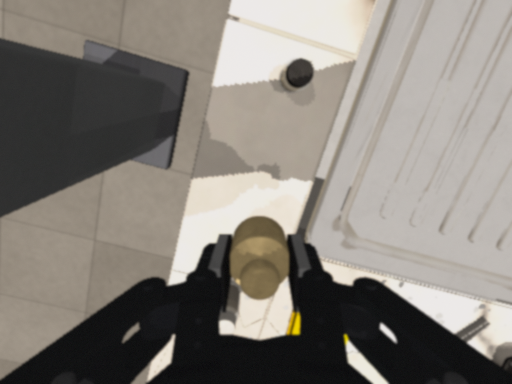

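The brass weight is held squarely at (260,255). The black-capped vial is visible at (299,73), close to the sink rim. Next I'll carry the weight to the blue block's square recess.

Call:
drive_tool([
  {"hand":0,"translation":[22,-50,0],"angular":[0,0,0]},
  {"hand":0,"translation":[44,-100,0],"angular":[0,0,0]},
  {"hand":0,"translation":[66,-150,0],"angular":[0,0,0]},
  {"hand":0,"translation":[88,-200,0],"angular":[0,0,0]},
  {"hand":0,"translation":[110,-250,0],"angular":[0,0,0]},
  {"hand":0,"translation":[132,-300,0],"angular":[0,0,0]},
  {"hand":0,"translation":[154,-350,0],"angular":[0,0,0]},
  {"hand":0,"translation":[171,-390,0],"angular":[0,0,0]},
  {"hand":0,"translation":[171,-390,0],"angular":[0,0,0]},
  {"hand":0,"translation":[171,-390,-40],"angular":[0,0,0]},
  {"hand":0,"translation":[171,-390,-80],"angular":[0,0,0]},
  {"hand":0,"translation":[171,-390,-80],"angular":[0,0,0]},
])

```text
t: 13.85
eef_pos: [0.6144, -0.3204, 0.0723]
tool_rot: [-0.005, 0.602, 0.799, -0.001]
contact_force: [0.3, -0.5, -2.0]
gripper_width: 0.35
grasp_force: 50.1
```

Call:
drive_tool([
  {"hand":0,"translation":[0,0,-20],"angular":[0,0,0]},
  {"hand":0,"translation":[0,0,-35],"angular":[0,0,0]},
  {"hand":0,"translation":[0,0,-40],"angular":[0,0,0]},
  {"hand":0,"translation":[0,0,-42],"angular":[0,0,0]},
  {"hand":0,"translation":[0,0,-42],"angular":[0,0,0]},
])

```text
t: 14.48
eef_pos: [0.6181, -0.3231, 0.0363]
tool_rot: [0.0, 0.602, 0.798, -0.0]
contact_force: [-3.4, 0.7, 4.1]
gripper_width: 0.35
grasp_force: 50.7
```

Run:
```python
from h import *
im=bot.read_camera('wrist');cv2.imwrite('pics/w7.png',im[:,:,::-1]);o=bot.get_obs();print(o['eef_pos'],o['contact_force'])
```

```text
[ 0.61816852 -0.3231052   0.03636968] [-3.09089319  1.04616386  5.80327257]
```

View pics/w7.png

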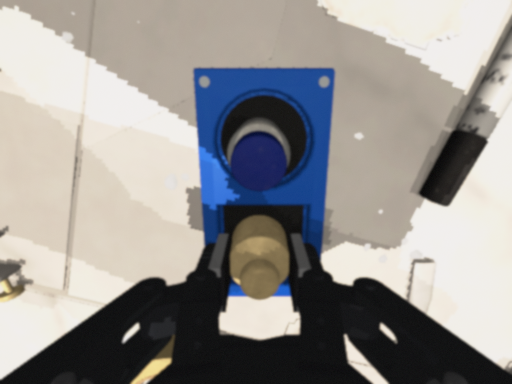

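The weight sits centred in the square recess at (260,255) and the upward force of about 6 N shows it is on the floor. The blue vial is upright in the round recess. I'll release and go to the black vial.

Call:
drive_tool([
  {"hand":0.4,"translation":[0,0,0],"angular":[0,0,0]},
  {"hand":0.7,"translation":[0,0,0],"angular":[0,0,0]},
  {"hand":0.7,"translation":[0,0,0],"angular":[0,0,0]},
  {"hand":0.7,"translation":[0,0,0],"angular":[0,0,0]},
  {"hand":0.7,"translation":[0,0,20],"angular":[0,0,0]},
  {"hand":0.7,"translation":[0,0,60],"angular":[0,0,0]},
  {"hand":0.7,"translation":[0,0,120],"angular":[0,0,0]},
  {"hand":0.7,"translation":[-20,50,160],"angular":[0,0,-0.09]},
  {"hand":0.7,"translation":[-40,100,190],"angular":[0,0,-0.18]},
  {"hand":0.7,"translation":[-58,155,215],"angular":[0,0,-0.18]},
  {"hand":0.7,"translation":[-78,210,240],"angular":[0,0,-0.18]},
  {"hand":0.7,"translation":[-98,265,240],"angular":[0,0,-0.18]},
])

```text
t: 16.02
eef_pos: [0.521, -0.0571, 0.2789]
tool_rot: [0.003, 0.672, 0.741, 0.002]
contact_force: [0.4, 0.9, -0.1]
gripper_width: 0.703
grasp_force: 0.0
```

Call:
drive_tool([
  {"hand":0.7,"translation":[-17,50,0],"angular":[0,0,0]},
  {"hand":0.7,"translation":[-34,100,0],"angular":[0,0,0]},
  {"hand":0.7,"translation":[-50,148,0],"angular":[0,0,0]},
  {"hand":0.7,"translation":[-50,148,0],"angular":[0,0,0]},
  {"hand":0.7,"translation":[-50,148,0],"angular":[0,0,0]},
])

```text
t: 16.65
eef_pos: [0.4707, 0.0886, 0.2762]
tool_rot: [0.001, 0.672, 0.741, 0.0]
contact_force: [0.3, -0.3, 0.1]
gripper_width: 0.703
grasp_force: 0.0
```

Run:
```python
from h import *
S=bot.camera_model('scene');D=bot.camera_model('side')
m=bot.camera_model('wrist');im=bot.read_camera('wrist');cv2.imwrite('pics/w8.png',im[:,:,::-1])
o=bot.get_obs();print(o['t'],o['eef_pos'],o['tool_rot'])
for r in bot.outline_of('wrist','black_vial')[:3]:
    x,y,w,hh=cv2.boundingRect(r['pixels'].astype(np.uint8));p=(x+w/2-.5,y+hh/2-.5)
    print(x,y,w,hh,round(r['score'],2),onz(m,p,.0315).round(4),*[np.round(v,4) for v in tri([(m,p),(S,(184.5,176)),(D,(261,253.5))])])
```

```text
16.7 [0.47088104 0.08795871 0.27592414] [6.23667449e-04 6.72163837e-01 7.40402169e-01 1.25753756e-04]
```

View pics/w8.png

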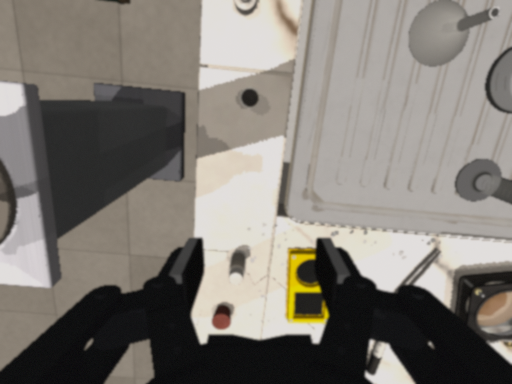

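The network missed the black vial, but its cap is plain at (250,97), so I'll take it from the dark blob.

Run:
```python
from h import *
S=bot.camera_model('scene');D=bot.camera_model('side')
m=bot.camera_model('wrist');im=cv2.imread('pics/w8.png')
k=(im.max(2)<60).astype(np.uint8);n,l,st,ce=cv2.connectedComponentsWithStats(k)
for i in range(1,n):
    if np.hypot(*(ce[i]-(250,97)))<12:
        print(st[i],ce[i],[onz(m,ce[i],z).round(4) for z in(.057,.063)])
        print([proj(c,onz(m,ce[i],.06)).round(1) for c in(S,D)])
```

```text
[242  90  15  16 184] [249.30978261  97.38586957] [array([0.4511, 0.1696, 0.057 ]), array([0.4513, 0.1695, 0.063 ])]
[array([184.5, 166.9]), array([261.6, 243. ])]
```

Call:
drive_tool([
  {"hand":0.7,"translation":[-20,50,-20],"angular":[0,0,0]},
  {"hand":0.7,"translation":[-20,82,-50],"angular":[0,0,0]},
  {"hand":0.7,"translation":[-20,82,-100],"angular":[0,0,0]},
  {"hand":0.7,"translation":[-20,82,-145],"angular":[0,0,0]},
  {"hand":0.7,"translation":[-20,82,-185],"angular":[0,0,0]},
  {"hand":0.7,"translation":[-20,82,-215],"angular":[0,0,0]},
  {"hand":0.7,"translation":[-20,82,-235],"angular":[0,0,0]},
  {"hand":0.7,"translation":[-20,82,-245],"angular":[0,0,0]},
  {"hand":0.7,"translation":[-20,82,-245],"angular":[0,0,0]},
  {"hand":0.7,"translation":[-20,82,-245],"angular":[0,0,0]},
], force=25)

```text
t: 18.0
eef_pos: [0.4512, 0.171, 0.031]
tool_rot: [0.0, 0.672, 0.741, 0.001]
contact_force: [0.5, -0.6, 0.4]
gripper_width: 0.698
grasp_force: 0.0
```

Call:
drive_tool([
  {"hand":0,"translation":[0,0,0],"angular":[0,0,0]},
  {"hand":0,"translation":[0,0,0],"angular":[0,0,0]},
  {"hand":0,"translation":[0,0,0],"angular":[0,0,0]},
  {"hand":0,"translation":[0,0,0],"angular":[0,0,0]},
  {"hand":0,"translation":[0,0,0],"angular":[0,0,0]},
  {"hand":0,"translation":[0,0,0],"angular":[0,0,0]},
  {"hand":0,"translation":[0,0,20],"angular":[0,0,0]},
  {"hand":0,"translation":[0,0,70],"angular":[0,0,0]},
  {"hand":0,"translation":[0,0,120],"angular":[0,0,0]},
  {"hand":0,"translation":[0,0,120],"angular":[0,0,0]},
])

```text
t: 19.25
eef_pos: [0.4526, 0.1722, 0.1537]
tool_rot: [0.002, 0.672, 0.741, 0.003]
contact_force: [-0.1, -0.6, -1.3]
gripper_width: 0.28
grasp_force: 24.7
```

Run:
```python
from h import *
im=bot.read_camera('wrist');cv2.imwrite('pics/w9.png',im[:,:,::-1]);o=bot.get_obs();print(o['eef_pos'],o['contact_force'])
```

```text
[0.45132923 0.17125534 0.15165268] [-0.12232612 -0.62245856 -1.44471589]
```

View pics/w9.png

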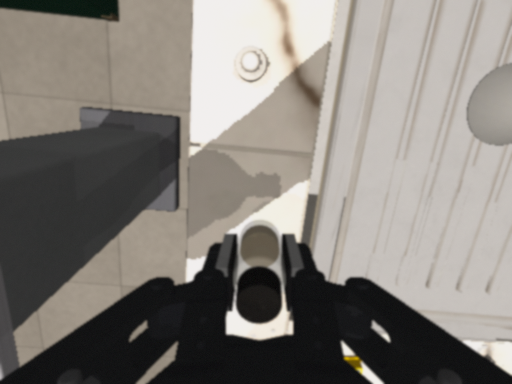

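The black vial is held upright at (259,270) and the grey weight at (251,62) is untouched. Next it goes to the yellow block's round recess.

Call:
drive_tool([
  {"hand":0,"translation":[23,-50,0],"angular":[0,0,0]},
  {"hand":0,"translation":[46,-100,0],"angular":[0,0,0]},
  {"hand":0,"translation":[70,-150,0],"angular":[0,0,0]},
  {"hand":0,"translation":[93,-200,0],"angular":[0,0,0]},
  {"hand":0,"translation":[116,-248,0],"angular":[0,0,0]},
  {"hand":0,"translation":[116,-248,0],"angular":[0,0,0]},
  {"hand":0,"translation":[116,-248,-40],"angular":[0,0,0]},
  {"hand":0,"translation":[116,-248,-75],"angular":[0,0,0]},
  {"hand":0,"translation":[116,-248,-100],"angular":[0,0,0]},
  {"hand":0,"translation":[116,-248,-109],"angular":[0,0,0]},
  {"hand":0,"translation":[116,-248,-112],"angular":[0,0,0]},
  {"hand":0,"translation":[116,-248,-113],"angular":[0,0,0]},
])

```text
t: 20.8
eef_pos: [0.5645, -0.0758, 0.0385]
tool_rot: [-0.001, 0.671, 0.741, -0.002]
contact_force: [-10.7, 0.7, 25.1]
gripper_width: 0.28
grasp_force: 26.4
```

Run:
```python
from h import *
im=bot.read_camera('wrist');cv2.imwrite('pics/w10.png',im[:,:,::-1]);o=bot.get_obs();print(o['eef_pos'],o['contact_force'])
```

```text
[ 0.56446306 -0.07576414  0.03850699] [-9.67998784  0.7459303  16.19682473]
```

View pics/w10.png

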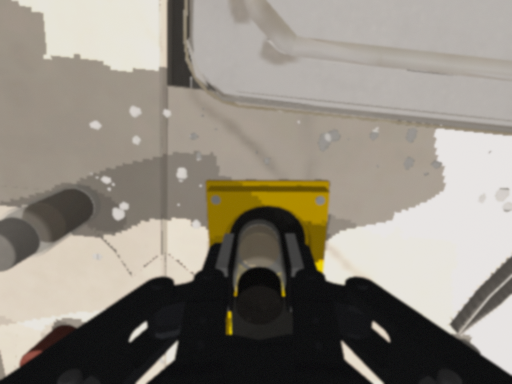

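The vial is in the round recess at (258,245) and pressing lightly on the floor. I'll ease off 1 mm, release, and move to the stopper.

Call:
drive_tool([
  {"hand":0,"translation":[0,0,1],"angular":[0,0,0]},
  {"hand":0,"translation":[0,0,1],"angular":[0,0,0]},
  {"hand":0.4,"translation":[0,0,1],"angular":[0,0,0]},
  {"hand":0.7,"translation":[0,0,1],"angular":[0,0,0]},
  {"hand":0.7,"translation":[0,0,1],"angular":[0,0,0]},
  {"hand":0.7,"translation":[0,0,20],"angular":[0,0,0]},
  {"hand":0.7,"translation":[0,0,60],"angular":[0,0,0]},
  {"hand":0.7,"translation":[0,0,120],"angular":[0,0,0]},
  {"hand":0.7,"translation":[-30,-40,160],"angular":[0,0,0]},
  {"hand":0.7,"translation":[-60,-85,180],"angular":[0,0,0]},
  {"hand":0.7,"translation":[-90,-130,180],"angular":[0,0,0]},
  {"hand":0.7,"translation":[-130,-172,180],"angular":[0,0,0]},
])

```text
t: 22.35
eef_pos: [0.436, -0.2504, 0.2192]
tool_rot: [0.001, 0.672, 0.741, 0.0]
contact_force: [-0.1, -0.9, -0.6]
gripper_width: 0.696
grasp_force: 0.0
```

Call:
drive_tool([
  {"hand":0.7,"translation":[0,0,0],"angular":[0,0,0]},
  {"hand":0.7,"translation":[0,0,0],"angular":[0,0,0]},
])

```text
t: 22.6
eef_pos: [0.4369, -0.2486, 0.2183]
tool_rot: [0.001, 0.672, 0.741, 0.0]
contact_force: [0.4, 0.4, -0.6]
gripper_width: 0.702
grasp_force: 0.0
```

Run:
```python
from holes import *
m=bot.camera_model('wrist');im=bot.read_camera('wrist');cv2.imwrite('pics/w11.png',im[:,:,::-1]);o=bot.get_obs();print(o['eef_pos'],o['contact_force'],o['tool_rot'])
for r in bot.outline_of('wrist','rubber_stopper')[:2]:
    x,y,w,hh=cv2.boundingRect(r['pixels'].astype(np.uint8));p=(x+w/2-.5,y+hh/2-.5)
    print(x,y,w,hh,round(r['score'],2),[onz(m,p,z).round(4) for z in(.013,.02)])
print([(a,p.round(1),onz(m,p,.012).round(4)) for a,f,p in holes(im,'yellow',(450,110))])
```

```text
[ 0.43743456 -0.24793488  0.2181771 ] [-0.4876595   0.03855503  0.16103041] [6.07873098e-04 6.71017925e-01 7.41440726e-01 4.73392891e-04]
250 92 30 30 0.93 [array([ 0.4352, -0.1748,  0.013 ]), array([ 0.435 , -0.1748,  0.02  ])]
[]
```

View pics/w11.png

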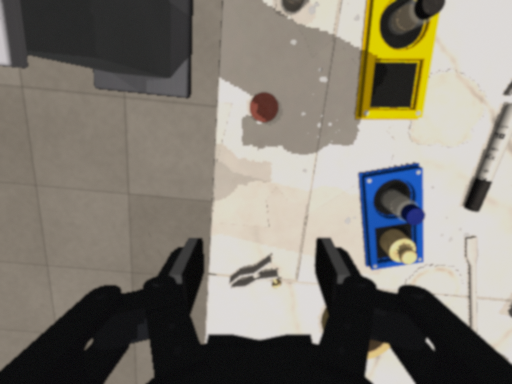

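The yellow kit's vial and both blue-kit items stand in place, and the stopper is at (264,107). I'll grip it by its upper part so the fingertips stay above the block's top when it goes in.

Call:
drive_tool([
  {"hand":0.7,"translation":[-2,40,0],"angular":[0,0,0]},
  {"hand":0.7,"translation":[-2,74,-40],"angular":[0,0,0]},
  {"hand":0.7,"translation":[-2,74,-90],"angular":[0,0,0]},
  {"hand":0.7,"translation":[-2,74,-135],"angular":[0,0,0]},
  {"hand":0.7,"translation":[-2,74,-165],"angular":[0,0,0]},
  {"hand":0.7,"translation":[-2,74,-185],"angular":[0,0,0]},
  {"hand":0.7,"translation":[-2,74,-194],"angular":[0,0,0]},
  {"hand":0.7,"translation":[-2,74,-194],"angular":[0,0,0]},
  {"hand":0.7,"translation":[-2,74,-194],"angular":[0,0,0]},
], force=25)

```text
t: 23.82
eef_pos: [0.4353, -0.1749, 0.0241]
tool_rot: [0.001, 0.671, 0.741, 0.0]
contact_force: [0.7, 0.4, 0.6]
gripper_width: 0.705
grasp_force: 0.0
```

Call:
drive_tool([
  {"hand":0,"translation":[0,0,0],"angular":[0,0,0]},
  {"hand":0,"translation":[0,0,0],"angular":[0,0,0]},
  {"hand":0,"translation":[0,0,0],"angular":[0,0,0]},
  {"hand":0,"translation":[0,0,0],"angular":[0,0,0]},
  {"hand":0,"translation":[0,0,0],"angular":[0,0,0]},
  {"hand":0,"translation":[0,0,0],"angular":[0,0,0]},
  {"hand":0,"translation":[0,0,15],"angular":[0,0,0]},
  {"hand":0,"translation":[0,0,60],"angular":[0,0,0]},
  {"hand":0,"translation":[0,0,110],"angular":[0,0,0]},
  {"hand":0,"translation":[0,0,110],"angular":[0,0,0]},
  {"hand":0,"translation":[0,0,110],"angular":[0,0,0]},
])

```text
t: 25.2
eef_pos: [0.4341, -0.1752, 0.1337]
tool_rot: [0.0, 0.672, 0.741, -0.0]
contact_force: [0.1, -0.1, -0.9]
gripper_width: 0.338
grasp_force: 24.8
```

Run:
```python
from holes import *
ims=[bot.read_camera(n) for n in('wrist','side')];o=bot.get_obs();print(o['eef_pos'],o['contact_force'])
c=ims[1][90:240,180:380]
cv2.imwrite('pics/w12.png',np.hstack([cv2.resize(ims[0],(440,330)),cv2.resize(c,(360,330),interpolation=cv2.INTER_CUBIC)])[:,:,::-1])
```

```text
[ 0.43348548 -0.17481651  0.1325283 ] [-1.16294256  0.394603    0.00197787]
```

View pics/w12.png

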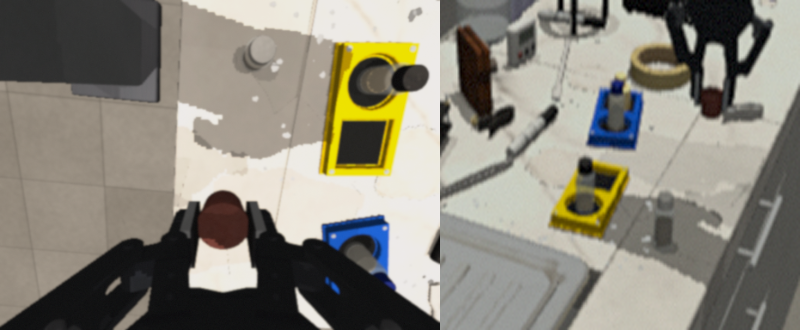

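The stopper is held between the pads at (222,220) in the left panel, and the side view shows both kits in order. Next it goes to the yellow block's square recess.

Call:
drive_tool([
  {"hand":0,"translation":[50,14,0],"angular":[0,0,0]},
  {"hand":0,"translation":[100,28,0],"angular":[0,0,0]},
  {"hand":0,"translation":[139,37,0],"angular":[0,0,0]},
  {"hand":0,"translation":[139,37,0],"angular":[0,0,0]},
  {"hand":0,"translation":[139,37,-35],"angular":[0,0,0]},
  {"hand":0,"translation":[139,37,-65],"angular":[0,0,0]},
  {"hand":0,"translation":[139,37,-85],"angular":[0,0,0]},
  {"hand":0,"translation":[139,37,-95],"angular":[0,0,0]},
  {"hand":0,"translation":[139,37,-99],"angular":[0,0,0]},
  {"hand":0,"translation":[139,37,-101],"angular":[0,0,0]},
  {"hand":0,"translation":[139,37,-101],"angular":[0,0,0]},
  {"hand":0,"translation":[139,37,-101],"angular":[0,0,0]},
])

```text
t: 26.8
eef_pos: [0.5738, -0.138, 0.0329]
tool_rot: [0.0, 0.672, 0.741, 0.0]
contact_force: [-0.0, -1.0, -1.2]
gripper_width: 0.338
grasp_force: 24.9
```

Call:
drive_tool([
  {"hand":0,"translation":[0,0,-0.5],"angular":[0,0,0]},
  {"hand":0.38,"translation":[0,0,-0.5],"angular":[0,0,0]},
  {"hand":0.42,"translation":[0,0,0],"angular":[0,0,0]},
  {"hand":0.5,"translation":[0,0,0],"angular":[0,0,0]},
  {"hand":0.6,"translation":[0,0,0],"angular":[0,0,0]},
  {"hand":0.6,"translation":[0,0,10],"angular":[0,0,0]},
  {"hand":0.6,"translation":[0,0,40],"angular":[0,0,0]},
  {"hand":0.6,"translation":[0,0,90],"angular":[0,0,0]},
  {"hand":0.6,"translation":[0,-40,130],"angular":[0,0,0]},
  {"hand":0.6,"translation":[0,-90,160],"angular":[0,0,0]},
  {"hand":0.6,"translation":[0,-90,160],"angular":[0,0,0]},
  {"hand":0.6,"translation":[0,-90,160],"angular":[0,0,0]},
])

```text
t: 28.3
eef_pos: [0.5732, -0.2275, 0.1925]
tool_rot: [-0.0, 0.672, 0.741, 0.0]
contact_force: [0.2, 0.6, -0.1]
gripper_width: 0.601
grasp_force: 0.0
```

Run:
```python
from holes import *
W=bot.camera_model('wrist');im={n:bot.read_camera(n) for n in('wrist','side','scene')}
for n in im:cv2.imwrite(f'pics/z_{n}.png',im[n][:,:,::-1])
o=bot.get_obs();print(o['t'],o['eef_pos'],o['contact_force'])
M={n:bot.camera_model(n) for n in im}
for q,h in(('rubber_stopper',.021),('black_vial',.039),('white_vial',.0315),('blue_vial',.039),('brass_weight',.031),('grey_weight',.018)):
    obs=[]
    for n in im:
        for r in bot.outline_of(n,q)[:2]:
            x,y,w,hh=cv2.boundingRect(r['pixels'].astype(np.uint8));p=(x+w/2-.5,y+hh/2-.5)
            print(q,n,x,y,w,hh,round(r['score'],2),onz(M[n],p,h).round(4))
```

```text
28.45 [ 0.57319867 -0.22608306  0.19160293] [-0.1719545   0.38113603 -1.04700722]
rubber_stopper wrist 253 73 33 35 0.63 [ 0.5728 -0.1359  0.021 ]
rubber_stopper side 265 162 10 14 0.61 [ 0.571  -0.1469  0.021 ]
rubber_stopper scene 297 205 15 17 0.6 [ 0.5731 -0.1378  0.021 ]
rubber_stopper scene 239 204 11 26 0.45 [ 0.4602 -0.0568  0.021 ]
black_vial wrist 254 0 31 39 0.82 [ 0.566  -0.0795  0.039 ]
black_vial side 255 163 11 26 0.7 [ 0.5666 -0.0794  0.039 ]
black_vial side 241 165 45 33 0.59 [ 0.5503 -0.0601  0.039 ]
black_vial scene 277 184 13 26 0.61 [ 0.5661 -0.0755  0.039 ]
white_vial side 299 178 11 27 0.56 [ 0.4535 -0.0717  0.0315]
white_vial scene 239 203 11 27 0.84 [ 0.4521 -0.0663  0.0315]
blue_vial wrist 271 203 25 40 0.9 [ 0.6017 -0.2666  0.039 ]
blue_vial side 273 127 10 24 0.74 [ 0.6026 -0.2733  0.039 ]
blue_vial scene 352 214 14 29 0.63 [ 0.5991 -0.2663  0.039 ]
brass_weight wrist 275 245 31 39 0.82 [ 0.6171 -0.3199  0.031 ]
brass_weight side 277 123 10 18 0.5 [ 0.6148 -0.3324  0.031 ]
brass_weight scene 377 230 18 24 0.79 [ 0.6125 -0.324   0.031 ]
grey_weight wrist 276 245 31 39 0.68 [ 0.6206 -0.3275  0.018 ]
grey_weight side 237 291 15 23 0.78 [0.4342 0.2801 0.018 ]
grey_weight side 261 131 32 28 0.66 [ 0.6066 -0.2776  0.018 ]
```

Everything is at its expected place. One numeric check that the stopper stands upright: compare its outline with that of an upright model.

Run:
```python
from h import *
t=np.linspace(0,6.283,60)
for n in('wrist','scene','side'):
    m=bot.camera_model(n);im=bot.read_camera(n)
    r=[d for d in bot.outline_of(n,'rubber_stopper')][0]['pixels']
    P=np.array([proj(m,(.573+R*np.cos(a),-.137+R*np.sin(a),z)) for R,z in((.0155,.034),(.012,.008)) for a in t])
    ys,xs=np.where(r);print(n,'seen',xs.min(),ys.min(),xs.max(),ys.max(),'model',P.min(0).round(1),P.max(0).round(1),'top',P[:60].min(0).round(1),P[:60].max(0).round(1))
    hull=np.zeros(r.shape,np.uint8);cv2.fillConvexPoly(hull,cv2.convexHull(P.round().astype(np.int32)),1)
    print(' IoU',((hull>0)&r).sum()/((hull>0)|r).sum())
```

```text
wrist seen 253 73 284 107 model [252.5  70.3] [285.5 105.4] top [252.5  70.3] [285.5 105.4]
 IoU 0.8405215646940822
scene seen 297 205 310 220 model [297.3 204.4] [311.  220.5] top [297.3 204.4] [311.  212.2]
 IoU 0.8110599078341014Traceback (most recent call last):
  File "<stdin>", line 5, in <module>
IndexError: list index out of range
```

The outline matches an upright stopper on the recess floor, so I'm handing in.

```bash
python3 -c "
from station import bot
print(bot.hand_in())"
```

```text
the job is handed in; nothing more can be done
None
```

I made up both kits and handed the job in after about 29 s of the 90 s: camera checks put all four items in their recesses, with the white vial and grey weight where they started, but the hand-in returned no verdict.

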